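Shut the gift carton and hold the peg open over its tabs

ROBOT

A 7-joint arm with a two-finger parallel gripper is mounted at the origin on the work surface. World frame = base frame: x ahead of the robot, y to its left, z up, the work surface at z = 0. Lengths are in mm, angles in rad, forces in N, time in s.
With the tool pointing down it reaches from about 425 to 875 mm from the base axis. Payload 4.7 kg.
Tool frame: the origin (TCP) lies on the centre line of the jaws, within the pads' length; the fingertips stand 8 mm ahead of it and the grasp point (between the pads) lies 11 mm behind it (manip.tip_reach is the z of the fingertips in the tool frame, in mm); z points along the fingers, y is the line along which they close (so a half turn about z gives the same grasp; the last joint's range is limited). The gripper opens to 87 mm and grips with 3 to 60 N. Pads are 19 mm wide; open, the fingers measure 117 mm over their backs; the gripper's body (75 mm by 190 mm) begins 51 mm behind the grasp point.
Start: joints at [-1.175, 0.321, -0.07, 1.45, 0.023, 1.371, -0.057], TCP at [242.212, 603.206, 230.587] pointing down, gripper open.
Joint ranges: [-2.86, 2.86], [-0.3, 2.09], [-1.38, 1.24], [0.06, 2.45], [-1.56, 4.7], [0.09, 2.05], [-2.69, 2.69]. Speed limits (rad/s): [2.57, 2.57, 3.14, 3.14, 3.14, 3.14, 3.14].

INTERFACE

Orientations are given as [roll, pitch, yaw] about the fixed x, y, z axes, in that order (R = Rz(yaw) Ry(pitch) Rx(roll)).
In Python, from cell import manip gives the robot as it stands.
- The arm moves only by the shell command python3 jog.py 'ROWS' [OPENING] [FORCE]. ROWS is a JSON list of rows, 1 to 5 of them, each an object with the fields pos (a list: dx, dy, dz in shares of 0.8 m (1.0 is 0.8 m)), twist (a turn about the tool's z in shares of 45 degrees (1.0 is 45 degrees)); a field left out counts as zero; each row is the pose to reach, as a shift and turn from the pose commanded when the command began, along the tool's axes at that moment; what a row does not reach only later rows make up. A row lasts 1/8 s, in which the tool goes at most 62.5 mm and 0.188 rad, less where a joint would pass 70% of its speed; a pose out of reach is approached as far as the arm can. OPENING is the finger opening in mm, set as the command begins (- or left out keeps the last). The fingers move at their own pace and stop on an object; FORCE is the grip in N (left out, the last holds). Time passes only in rows, so rows that do not move let the fingers close. It prints the time, the measured TCP pose, the force, the opening and the grip force at its end. No shift or turn number may pass 1 either way. Input that does not fit is refused with a message, and nothing moves.
- manip.sense(): the state, without advancing time (a new reading comes with each control period).
- manip.capture(name): name is "side" or "top"; returns the picture (480x640x3 uint8, red, green, blue); there is no depth.
- manip.camera_model(name): a dict with "camera_matrix" (3x3 intrinsics, pixels), "k1" (the pictures are not rectified: a ray, as slopes to the right and down, at radius r is drawn at 1 + k1 r^2 times it, then the intrinsics apply), "position" and "orientation" of the camera in the world. Camera axes: x right, y up, looking along -z (the intrinsics and any distortion apply to the point x, -y, -z); pixel columns grow to the right and rows downward; lengths in mm; the calibration is good to about 2 mm. A picture is of the moment at which its call begins. camera_model takes no time and is no camera call.
- manip.hand_in(): hands the job in; it is judged then, once.
The state is a dict: "clock": time; "joint_positions": joint angles; "qvel": joint speeds; "joint_torque": joint torques, N m; "position": TCP position; "eef_rot": TCP orientation; "ft_force": force on the tool from outside, world axes, zero at the start; "wrist_torque": the same for the moment, N m; "finger_gap": finger opening in mm; "grasp_force": force on a finger pad.
Only numpy, scipy, OpenCV 4.12 (cv2) and the standard library are available. Lean on these libraries where they do the work, as an engineer would, in place of code of your own. Each camera call takes 0.05 s, during which the arm holds its last target. There are 200 camera calls.

TASK

Shut this gift carton: gently lower its lid all the way down, so that the lid's tab stands right behind the carton's front tab. Then take the wooden peg off the tray's rim by squeezing its handles, bring it down over both tabs near their middle, and stop with its jaws held wide open astride the pair, about half-way down the tabs and clear of the card on both sides, so that I can slip a gift tag in. Finish holding it there squeezed open, do not let go, and leave all the other things where they are.

Things in the scene. Friction and masses are not known exactly. Their poses are not given: they have to be found in the camera images.
- carton: Open kraft gift carton, fixed: 150 (its x) by 180 (its y) by 70 mm high, walls 3 mm. Origin at the centre of its underside; x points away from the robot at yaw 0. Its front wall (at -x) carries the front tab: upright, 110 mm wide (y), 3 mm thick, centred, rising 34 mm above the rim to 104 mm above the counter. A candle stands inside, below the rim.
- lid_hinge (a point): Middle of the crease on the carton's far (+x) rim about which the lid turns, 70 mm above the counter; axes as the carton's. The hinge line runs along the carton's y.
- lid (a joint): Lid angle, rad: 0 is shut (the lid lies level on the rim); it grows as the lid swings up and away from the robot (1.57 = upright, limit 1.9); starts between 0.8 and 1.45. The crease is stiff: the lid stays where it is left, and turning it takes about 1 N pushed square on its outer face 100 mm from the crease.
- lid_tab (a point): Middle of the top edge of the lid's own tab; axes as the lid's. The lid is a kraft panel 146.5 mm long from crease to free edge, 180 mm wide, 3 mm thick. Its tab, 104 mm wide and 3 mm thick, is at the free edge and stands 34 mm off the lid's underside on the outer side (up when the lid is shut).
- tab_edge (a point): On the carton: middle of the top edge of the pair of tabs as they stand when the lid is shut, 104 mm above the counter and 147 mm in front of the crease; axes as the carton's: x square to the tabs, y along them, z up. The shut pair is 6.5 mm thick (3.25 mm to each side of this point) and stands 31 mm above the shut lid's top face.
- tray: Open wooden sundries tray, fixed: 150 (its x) by 200 (its y) by 55 mm high, walls 6 mm; origin at the centre of its underside. The peg stands on its front (-x) rim, and a roll of tape and a pile of tags lie inside, all under 35 mm high.
- peg: Sprung wooden peg, about 40 g, 18 mm wide, 103 mm long. Starts upright, biting the tray's front rim 15 mm deep, jaws down, handles up. Origin on the pivot (steel coil), y along the pivot axis (along the rim), x across the jaws, z up. Jaw tips 46 mm below the pivot. Handles splay: tips 57 mm above the pivot, 44 mm over the backs. The frame belongs to the -x half, which leans as the peg opens.
- peg_jaw (a joint): Opening angle of the peg's +x half against its -x half, rad: 0 biting the 6 mm rim (jaw faces parallel), -0.12 snapped shut, 0.42 fully open: handles stop against each other, parallel, 20 mm over the backs, jaw tips 25 mm apart (19 mm apart 15 mm above the tips). Pinching the handles along x 45 mm above the pivot, 6 N begins to open it, 9 N holds it fully open.
- peg_tip_a (a point): Lower inner edge of the jaw on the peg's -x side, in the middle of its width.
- peg_tip_b (a point): Lower inner edge of the jaw on the peg's +x side, in the middle of its width.
- candle: Amber glass candle with a brass cover, 64 mm across and 53 mm high, standing in the carton; origin under its centre.
- tape: Clear ring of tape, 76 mm across, 24 mm high, lying in the tray; origin under its centre.
- tags: Pile of gift tags, 50 by 85 by 15 mm, in the tray; origin under its centre.
- tealight: Brass tealight cup, 52 mm across, 42 mm high, on the counter; origin under its centre.
- succulent: Small plant in a white pot, 64 mm across, about 105 mm high in all, on the counter; origin under its centre.
- cordial: Amber bottle, 62 mm across, 150 mm high, on the counter; origin under its centre.
- cream: White jar with wooden cap, 60 mm across, 50 mm high, on the counter; origin under its centre.

How it is judged (in metres and radians):
On the way, in this order (a step that is already met when the one before it is completed fails the run):
1. the lid is fully down (value of joint lid below 0.05 rad), for 0.2 s.
2. the peg is squeezed open in the fingers and lifted off the tray's rim (contact force between the fingers and peg above 2 N and value of joint peg_jaw above 0.2 rad and height (world z) of peg_tip_a above 0.06 m and contact force between peg and tray below 0.1 N), for 0.2 s.
At the end, for the whole second after the job is handed in: Lid down within 0.05 rad; peg at rest, gripped with over 3 N, open by over 0.25 rad; jaw tips on opposite sides of the pair of tabs (4.5 to 30 mm from its mid-plane), 7 to 28 mm below the tabs' top edge, within 30 mm of their middle; peg touching neither carton nor lid (value of joint lid below 0.05 rad and value of joint peg_jaw above 0.25 rad and ((x of peg_tip_a in the frame of tab_edge between -0.03 and -0.0045 m and x of peg_tip_b in the frame of tab_edge between 0.0045 and 0.03 m) or (x of peg_tip_b in the frame of tab_edge between -0.03 and -0.0045 m and x of peg_tip_a in the frame of tab_edge between 0.0045 and 0.03 m)) and z of peg_tip_a in the frame of tab_edge between -0.028 and -0.007 m and z of peg_tip_b in the frame of tab_edge between -0.028 and -0.007 m and y of peg_tip_a in the frame of tab_edge between -0.03 and 0.03 m and y of peg_tip_b in the frame of tab_edge between -0.03 and 0.03 m and contact force between peg and carton below 0.3 N and contact force between the fingers and peg above 3 N and linear speed of peg below 0.03 m/s); the arm keeps its last pose, push and grip.
It fails at once if the lid is slapped down (faster than 3 rad/s) (velocity of joint lid below -3 rad/s).
It fails at once if the carton or its lid is crushed (pressed with over 40 N) (contact force between any of the arm, the fingers and carton above 40 N).
It fails at once if another thing on the counter, in the tray or in the carton is shifted by more than 30 mm (distance of any of candle, tape, tags, tealight, succulent, cordial, cream from where it was at the start of the episode above 0.03 m).
It also fails if it takes over 58 s, if anything falls off the work surface, if the arm or the gripper's body presses on something with over 40 N, if the wrist force passes 120 N, or if a joint passes its speed limit or range.

## Working session

There is one attempt and no reset: what is moved stays moved. The work goes in short steps, Python scripts to look and compute and a shell command to move; the robot and the scene stay as the last step left them, time stands still between calls to the robot, and variables do not carry over. Pictures are saved under pics/ and viewed, at most 10 in all, crops included, and the job is handed in when it is done.

```bash
ls; mkdir -p pics
python3 - <<'E'
from cell import manip
import cv2
for n in("side","top"):
    cv2.imwrite(f"pics/{n}0.png",manip.capture(n)[:,:,::-1]); print(n,manip.camera_model(n))
print(manip.sense(),manip.tip_reach)
E
```

```text
cell.py
jog.py
pics
side {'camera_matrix': array([[522.74171476,   0.        , 320.20715438],
       [  0.        , 522.74171476, 228.80131312],
       [  0.        ,   0.        ,   1.        ]]), 'k1': -0.06317942988362342, 'position': array([  84.56885345, -748.13474013, 1141.53543877]), 'orientation': array([ 0.72469238,  0.00230024, -0.5970271 ])}
top {'camera_matrix': array([[488.40143892,   0.        , 321.54606358],
       [  0.        , 488.40143892, 240.56151312],
       [  0.        ,   0.        ,   1.        ]]), 'k1': -0.07463503932086554, 'position': array([ 387.29939557,   -1.89605896, 1202.19186488]), 'orientation': array([ 0.1816209 ,  0.02451561, -1.591625  ])}
{'clock': 0.1, 'joint_positions': array([-1.17492653,  0.32174862, -0.07004514,  1.45152883,  0.02259555,
        1.37081238, -0.05688232]), 'qvel': array([ 0.00054285, -0.00263347,  0.00160378, -0.00433843, -0.00128884,
       -0.00133056,  0.00048692]), 'joint_torque': array([-3.34647211e-04, -4.92567945e+01, -4.05844487e-01, -3.13396382e+01,
       -6.40442083e-02,  3.94497660e-02,  8.48318450e-05]), 'position': array([242.05487097, 602.73681437, 229.58287092]), 'eef_rot': array([-3.13988438e+00,  1.00915951e-04,  2.75982950e+00]), 'ft_force': array([ 0.68313816,  0.32124177, -0.03704452]), 'wrist_torque': array([-0.02748891, -0.04270541, -0.02850177]), 'grasp_force': 0.0, 'finger_gap': 87.01564942930126} 8.0
```

View pics/side0.png

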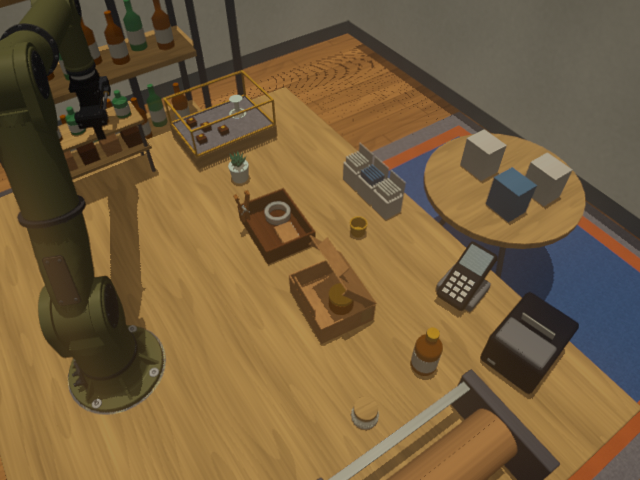

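View pics/top0.png

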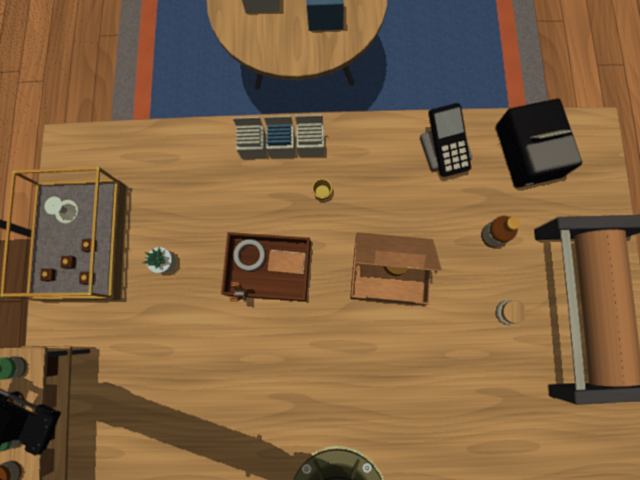

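The side view shows the tray near (275,225) with the peg at (243,205), and the carton near (332,295) with its lid partly open. In the top view the carton is near (393,270), the tray near (267,267) and the peg at (238,293). I'll enlarge both areas.

Run:
```python
import cv2,numpy as np
s=cv2.imread("pics/side0.png");t=cv2.imread("pics/top0.png")
a=cv2.resize(t[225:310,340:450],None,fx=3.6,fy=3.6,interpolation=2)
b=cv2.resize(t[225:310,215:325],None,fx=3.6,fy=3.6,interpolation=2)
c=cv2.resize(s[230:345,280:380],None,fx=2.5,fy=2.5,interpolation=2)
c=cv2.resize(s[232:342,280:390],None,fx=2.6,fy=2.6,interpolation=2)
d=cv2.resize(s[175:265,230:320],None,fx=3.17,fy=3.17,interpolation=2)
top=np.hstack([b,a]);
im=np.zeros((600,800,3),np.uint8);im[:306,:top.shape[1]]=top
im[310:310+286,:286]=c[:286];im[310:310+285,400:685]=d[:285,:285]
cv2.imwrite("pics/crop0.png",im)
```

```text
(no output)
```

View pics/crop0.png

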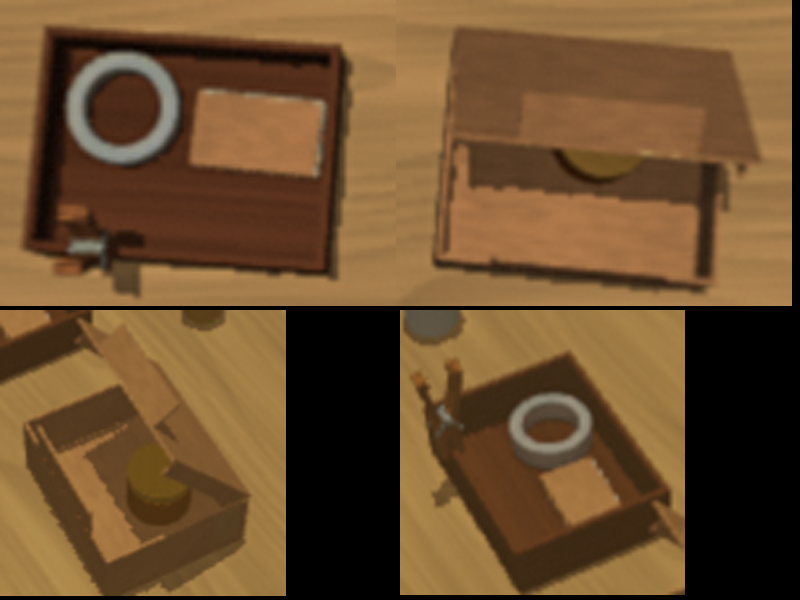

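Crop: in the top view, the carton's front rim runs from (351,298) to (428,304), its lid is half open and its yaw is slight. The peg's coil is at about (239.5,293), on the tray's front rim near the left corner. I'll cast rays.

```bash
cat > h.py <<'E'
import numpy as np,cv2
from cell import manip
from scipy.spatial.transform import Rotation as R
M={n:manip.camera_model(n) for n in("side","top")}
def ray(n,px):
    m=M[n];K=m["camera_matrix"]
    d=np.array([(px[0]-K[0,2])/K[0,0],(px[1]-K[1,2])/K[1,1]]);u=d.copy()
    for _ in range(20):u=d/(1+m["k1"]*(u@u))
    v=R.from_euler("xyz",m["orientation"]).apply([u[0],-u[1],-1]);return m["position"],v/np.linalg.norm(v)
def plane(n,px,z):
    p,v=ray(n,px);return p+v*(z-p[2])/v[2]
def two(a,b):   # side px, top px
    p,u=ray("side",a);q,w=ray("top",b)
    s=np.linalg.lstsq(np.c_[u,-w],q-p,rcond=None)[0];A=p+u*s[0];B=q+w*s[1];return (A+B)/2,np.linalg.norm(A-B)
def proj(n,P):
    m=M[n];K=m["camera_matrix"];c=R.from_euler("xyz",m["orientation"]).inv().apply(np.asarray(P,float)-m["position"])
    u=c[...,:2]/-c[...,2:]*[1,-1];u=u*(1+m["k1"]*(u**2).sum(-1,keepdims=True));return u*K[0,0]+K[:2,2]
E
python3 - <<'E'
from h import *
np.set_printoptions(precision=1,suppress=True)
T=lambda x,y:(340+(x-396)/3.6,225+y/3.6); B=lambda x,y:(215+x/3.6,225+y/3.6)
S=lambda x,y:(280+x/2.6,232+(y-310)/2.6); D=lambda x,y:(230+(x-400)/3.17,175+(y-310)/3.17)
for nm,p in dict(fl=T(437,263),fr=T(712,287)).items(): print("carton top",nm,plane("top",p,0),plane("top",p,70))
for nm,p in dict(fl=S(25,425),fr=S(107,562),br=S(247,497)).items(): print("carton side",nm,plane("side",p,70))
print("lid free edge l/r", [plane("top",T(*q),z) for q in((455,136),(760,160)) for z in(150,180)])
print("lid hi l", two(S(80,320),T(455,136)),"r",two(S(165,470),T(760,160)))
print("lidtab",T(525,95),T(703,107))
for q in((47,30),(342,46),(330,270),(24,250)): print("tray",plane("top",B(*q),55),plane("top",B(*q),0))
for q in((572,353),(668,490),(520,590),(430,430)): print("tray side",plane("side",D(*q),55))
print("peg coil",two(D(450,420),B(88,246)),"h-",two(D(420,380),B(66,268)),"h+",two(D(455,367),B(72,214)))
E
```

```text
carton top fl [463.7 -47.2   0. ] [459.2 -44.5  70. ]
carton top fr [ 442.8 -233.2    0. ] [ 439.6 -219.8   70. ]
carton side fl [461.5 -51.3  70. ]
carton side fr [ 441.4 -222.8   70. ]
carton side br [ 588.8 -239.1   70. ]
lid free edge l/r [array([530.2, -54.7, 150. ]), array([526.1, -53.2, 180. ]), array([ 511. , -237.6,  150. ]), array([ 507.4, -230.9,  180. ])]
lid hi l (array([525.9, -53.2, 186.3]), np.float64(1.498039184088858)) r (array([ 503. , -229.6,  176.1]), np.float64(10.437608420719316))
lidtab (375.8333333333333, 251.38888888888889) (425.27777777777777, 254.72222222222223)
tray [622.  247.1  55. ] [633.3 259.1   0. ]
tray [606.   49.3  55. ] [616.5  51.8   0. ]
tray [458.   59.6  55. ] [461.4  62.6   0. ]
tray [475.2 260.5  55. ] [479.4 273.1  -0. ]
tray side [624.9 241.9  55. ]
tray side [604.2  48.6  55. ]
tray side [441.7  26.2  55. ]
tray side [466.9 229.4  55. ]
peg coil (array([477.9, 213.3,  74.9]), np.float64(5.508472419777224)) h- (array([458.9, 215.9, 134.1]), np.float64(2.672264451456551)) h+ (array([491.6, 212.5, 134.3]), np.float64(2.31137093844288))
```

```bash
cat > d.py <<'E'
import sys,numpy as np
from cell import manip
from scipy.spatial.transform import Rotation as R
x,y,z,yaw=map(float,sys.argv[1:5]);s=manip.sense();r=R.from_euler("xyz",s["eef_rot"])
w=(yaw-s["eef_rot"][2]+np.pi)%(2*np.pi)-np.pi
print("tool delta",np.round(r.inv().apply(np.array([x,y,z])-s["position"]),1),"turn",round(-w,3),"at",np.round(s["position"],1),np.round(s["eef_rot"],3),"F",np.round(s["ft_force"],1),"t",s["clock"],"j7",s["joint_positions"][6])
E
python3 d.py 558.6 -75.5 260 1.4555
```

```text
tool delta [-546.4 -511.5  -29.5] turn 1.304 at [242.1 602.7 229.6] [-3.14  0.    2.76] F [ 0.7  0.3 -0. ] t 0.1 j7 -0.056882318295553985
```

Units first: shifts go in shares of 0.8 m and turns go in shares of 45 degrees. So -213 mm is -0.2663, -200 mm is -0.25, 0.5 rad is 0.6366.

```bash
python3 jog.py '[{"pos":[-0.0513, -0.0475, -0.0125], "twist":0.1273}, {"pos":[-0.105, -0.0988, -0.025], "twist":0.2546}, {"pos":[-0.1588, -0.1488, -0.0375], "twist":0.382}, {"pos":[-0.2125, -0.1988, -0.0375], "twist":0.5093}, {"pos":[-0.2663, -0.25, -0.0375], "twist":0.6366}]' 0 10; python3 d.py 558.6 -75.5 260 1.4555
```

```text
clock: 0.72
position: [365.9, 336.3, 260.4]
eef_rot: [3.142, -0.0, 2.257]
ft_force: [0.9, 0.3, -0.1]
finger_gap: 44.9
grasp_force: 0.0
tool delta [-4.407e+02 -1.116e+02  4.000e-01] turn 0.801 at [365.9 336.3 260.4] [ 3.142 -0.     2.257] F [ 0.9  0.3 -0.1] t 0.725 j7 -0.11329691186318817
```

To row units: -275 mm is -0.3438, -220 mm is -0.275, 0.5 rad is 0.6366.

```bash
python3 jog.py '[{"pos":[-0.0688, -0.0175, 0], "twist":0.1273}, {"pos":[-0.1375, -0.035, 0], "twist":0.2546}, {"pos":[-0.2063, -0.0525, 0], "twist":0.382}, {"pos":[-0.275, -0.07, 0], "twist":0.5093}, {"pos":[-0.3438, -0.0875, 0], "twist":0.6366}]'; python3 d.py 558.6 -75.5 260 1.4555
```

```text
clock: 1.35
position: [486.5, 79.7, 260.4]
eef_rot: [3.141, -0.0, 1.757]
ft_force: [0.5, 0.7, 0.4]
finger_gap: 1.2
grasp_force: 0.0
tool delta [-165.9   42.2    0.3] turn 0.301 at [486.5  79.7 260.4] [ 3.141 -0.     1.757] F [0.5 0.7 0.4] t 1.35 j7 -0.04435698258019053
```

To row units: -166 mm is -0.2075, -150 mm is -0.1875, 0.301 rad is 0.3832.

```bash
python3 jog.py '[{"pos":[-0.0625, 0.0163, 0], "twist":0.1273}, {"pos":[-0.125, 0.0325, 0], "twist":0.2546}, {"pos":[-0.1875, 0.0488, 0], "twist":0.382}, {"pos":[-0.2075, 0.0525, 0], "twist":0.3832}, {"pos":[-0.2075, 0.0525, 0], "twist":0.3832}]'; python3 d.py 558.6 -75.5 170 1.4555
python3 - <<'E'
from h import *
for n in("side","top"):
    im=manip.capture(n)[:,:,::-1]; cv2.imwrite(f"pics/{n}1.png",im)
s=cv2.imread("pics/side1.png");t=cv2.imread("pics/top1.png")
cv2.imwrite("pics/c1.png",np.hstack([cv2.resize(s[180:360,250:410],(400,450),interpolation=2),cv2.resize(t[170:330,320:460],(394,450),interpolation=2)]))
E
```

```text
clock: 1.98
position: [558.3, -74.4, 260.0]
eef_rot: [-3.14, 0.0, 1.457]
ft_force: [0.5, -0.0, 0.3]
finger_gap: 0.5
grasp_force: 0.0
tool delta [-1.1  0.5 90. ] turn 0.002 at [558.3 -74.4 260. ] [-3.14   0.     1.457] F [ 0.5 -0.   0.3] t 1.975 j7 0.03974290310667342
```

View pics/c1.png

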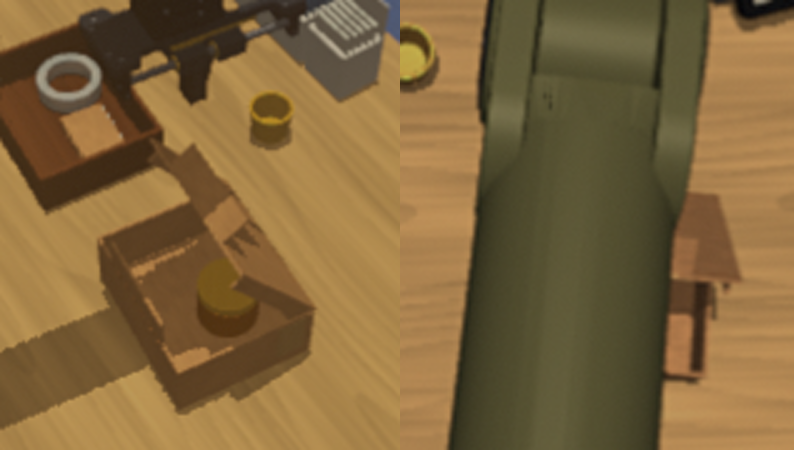

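Side view: the closed fingertips at crop (195,95) are above the lid's left side, beside the tab at (225,215). The arm hides the carton in the top view. I'll lower and watch the force.

To row units: 90 mm is 0.1125, 85 mm is 0.1063.

```bash
python3 jog.py '[{"pos":[0, 0, 0.0313]}, {"pos":[0, 0, 0.0625]}, {"pos":[0, 0, 0.0938]}, {"pos":[0, 0, 0.1063]}, {"pos":[0, 0, 0.1125]}]'; python3 jog.py '[{"pos":[0, 0, 0.0075]}, {"pos":[0, 0, 0.015]}, {"pos":[0, 0, 0.0225]}, {"pos":[0, 0, 0.03]}, {"pos":[0, 0, 0.0375]}]';python3 jog.py '[{"pos":[0, 0, 0.0075]}, {"pos":[0, 0, 0.015]}, {"pos":[0, 0, 0.0225]}, {"pos":[0, 0, 0.03]}, {"pos":[0, 0, 0.0375]}]'
```

```text
clock: 2.7
position: [558.5, -72.4, 170.5]
eef_rot: [-3.141, -0.001, 1.461]
ft_force: [0.3, 0.0, 0.4]
finger_gap: 0.5
grasp_force: 0.0
clock: 3.32
position: [558.7, -73.7, 140.2]
eef_rot: [3.141, -0.0, 1.459]
ft_force: [0.3, -0.1, 1.5]
finger_gap: 0.4
grasp_force: 0.4
clock: 3.95
position: [558.6, -73.6, 110.2]
eef_rot: [-3.141, -0.0, 1.459]
ft_force: [0.4, -0.9, 1.4]
finger_gap: 0.4
grasp_force: 0.5
```

To row units: 26 mm is 0.0325, 22 mm is 0.0275.

```bash
python3 jog.py '[{"pos":[0, 0, 0.0075]}, {"pos":[0, 0, 0.015]}, {"pos":[0, 0, 0.0225]}, {"pos":[0, 0, 0.0275]}, {"pos":[0, 0, 0.0325]}]';python3 jog.py '[{"pos":[0, 0, 0.0025]}, {"pos":[0, 0, 0.005]}, {"pos":[0, 0, 0.0063]}, {"pos":[0, 0, 0.0063]}]'
```

```text
clock: 4.58
position: [558.5, -73.7, 84.2]
eef_rot: [-3.141, -0.0, 1.459]
ft_force: [-0.8, -0.3, 0.5]
finger_gap: 0.5
grasp_force: 0.5
clock: 5.08
position: [558.6, -73.7, 81.7]
eef_rot: [-3.141, -0.001, 1.459]
ft_force: [-6.1, -0.1, 14.2]
finger_gap: 0.5
grasp_force: 7.7
```

To row units: -180 mm is -0.225, -150 mm is -0.1875.

```bash
python3 jog.py '[{"pos":[0, 0, -0.025]}, {"pos":[0, 0, -0.075]}, {"pos":[0, 0, -0.1375]}, {"pos":[0, 0, -0.1875]}, {"pos":[0, 0, -0.225]}]' 60 10
python3 - <<'E'
from h import *
np.set_printoptions(precision=1,suppress=True)
print("coil z86",plane("top",(239.4,293.3),86)); 
for q in((233.9,299.3),(235,284.4)): print("handle z138",plane("top",q,138))
for q in((236.5,197),(247.5,192.5)): print("handle side z138",plane("side",q,138))
E
python3 d.py 482 213 260 1.49
```

```text
clock: 5.7
position: [559.3, -73.8, 261.8]
eef_rot: [3.139, -0.001, 1.459]
ft_force: [-0.1, -0.4, -0.8]
finger_gap: 42.2
grasp_force: 0.0
coil z86 [474.6 212.3  86. ]
handle z138 [457.7 214.4 138. ]
handle z138 [490.2 212.2 138. ]
handle side z138 [459.2 211.7 138. ]
handle side z138 [492.4 210.  138. ]
tool delta [ 276.4 -108.9    1.6] turn -0.031 at [559.3 -73.8 261.8] [ 3.139e+00 -1.000e-03  1.459e+00] F [-0.1 -0.4 -0.8] t 5.7 j7 0.04027088199068034
```

Run:
```python
from h import *
s=cv2.imread("pics/side0.png");t=cv2.imread("pics/top0.png")
def z(im,x,y,w,h,f): return cv2.resize(im[y:y+h,x:x+w],None,fx=f,fy=f,interpolation=cv2.INTER_NEAREST)
a=z(t,226,276,34,34,11);b=z(s,232,184,34,34,11)
for im,(x,y) in((a,(226,276)),(b,(232,184))):
    for k in range(0,34,4): cv2.putText(im,str(x+k),(k*11,10),0,.35,(255,255,255));cv2.putText(im,str(y+k),(0,k*11+10),0,.35,(255,255,255))
cv2.imwrite("pics/peg.png",np.hstack([a,b]))
```

```text
(no output)
```

View pics/peg.png

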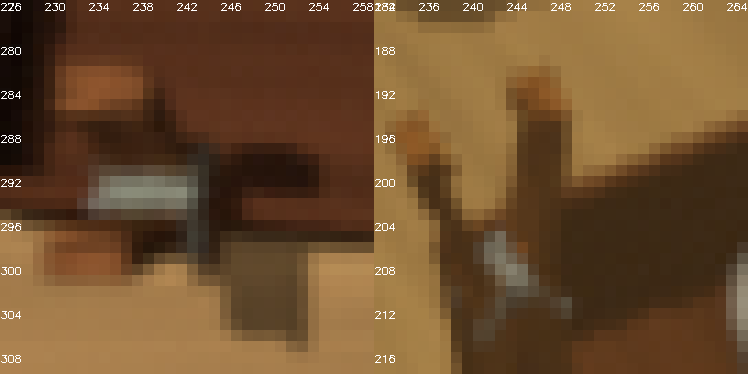

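Enlarged: in the top view the handle ends are centred at (234.5,283.8) and (233.8,298.7), and the coil at (238.5,292.3). In the side view the handle ends are at (235.0,195.3) and (246.5,192.1).

```bash
python3 - <<'E'
from h import *
np.set_printoptions(precision=1,suppress=True)
print("coil",plane("top",(238.5,292.3),88),two((243.5,207.5),(238.5,292.3)))
a=two((235,195.3),(233.8,298.7));b=two((246.5,192.1),(234.5,283.8));print(a,b,(a[0]+b[0])/2)
for q in((233.8,298.7),(234.5,283.8)): print(plane("top",q,142))
for q in((235,195.3),(246.5,192.1)): print(plane("side",q,142))
E
python3 jog.py '[{"pos":[0.0688, -0.0275, 0]}, {"pos":[0.1375, -0.0538, 0], "twist":-0.0127}, {"pos":[0.2063, -0.0813, 0], "twist":-0.0255}, {"pos":[0.275, -0.1088, 0], "twist":-0.0382}, {"pos":[0.3438, -0.1375, 0], "twist":-0.0382}]' 75 10;python3 d.py 475.5 213 120 1.49
```

```text
coil [476.8 214.   88. ] (array([476.5, 215. ,  83.9]), np.float64(1.2074843134238735))
(array([457.7, 213.8, 143.8]), np.float64(1.9638132207510048)) (array([491.4, 213.6, 137.2]), np.float64(0.48804676700048105)) [474.6 213.7 140.5]
[458.7 213.8 142. ]
[491.2 212.5 142. ]
[457.5 215.9 142. ]
[489.3 209.1 142. ]
clock: 6.32
position: [479.6, 213.7, 259.8]
eef_rot: [3.14, -0.001, 1.489]
ft_force: [0.5, 0.0, 0.5]
finger_gap: 74.6
grasp_force: 0.0
tool delta [ -1.2  -4.2 139.8] turn -0.001 at [479.6 213.7 259.8] [ 3.140e+00 -1.000e-03  1.489e+00] F [0.5 0.  0.5] t 6.325 j7 -0.5396424292336119
```

To row units: 85 mm is 0.1063, 60 mm is 0.075.

```bash
python3 jog.py '[{"pos":[0, -0.005, 0.0375]}, {"pos":[0, -0.005, 0.075]}, {"pos":[0, -0.005, 0.1063]}, {"pos":[0, -0.005, 0.1063]}]'
python3 - <<'E'
from h import *
for n in("side","top"): cv2.imwrite(f"pics/{n}2.png",manip.capture(n)[:,:,::-1])
s=cv2.imread("pics/side2.png");t=cv2.imread("pics/top2.png")
def z(im,x,y,w,h,f): return cv2.resize(im[y:y+h,x:x+w],None,fx=f,fy=f,interpolation=cv2.INTER_NEAREST)
A=z(s,280,250,100,100,4);B=z(t,345,225,100,100,4)
for im,(x,y) in((A,(280,250)),(B,(345,225))):
    for k in range(0,100,10): cv2.putText(im,str(x+k),(k*4,10),0,.35,(255,255,255));cv2.putText(im,str(y+k),(0,k*4+10),0,.35,(255,255,255))
D=cv2.resize(s[150:200,190:290],(400,200),interpolation=2);E=cv2.resize(t[265:315,200:300],(400,200),interpolation=2)
cv2.imwrite("pics/c2.png",np.vstack([np.hstack([A,B]),np.hstack([D,E])]))
E
python3 d.py 475.2 213.5 120 1.49
```

```text
clock: 6.82
position: [474.8, 211.6, 172.8]
eef_rot: [-3.139, 0.002, 1.489]
ft_force: [-0.3, 0.3, 0.8]
finger_gap: 75.0
grasp_force: 0.0
tool delta [ 1.  -1.5 55.4] turn -0.001 at [476.6 212.4 175.4] [ 3.141e+00 -1.000e-03  1.489e+00] F [-0.   1.5  1.4] t 6.925 j7 -0.5253515570978271
```

View pics/c2.png

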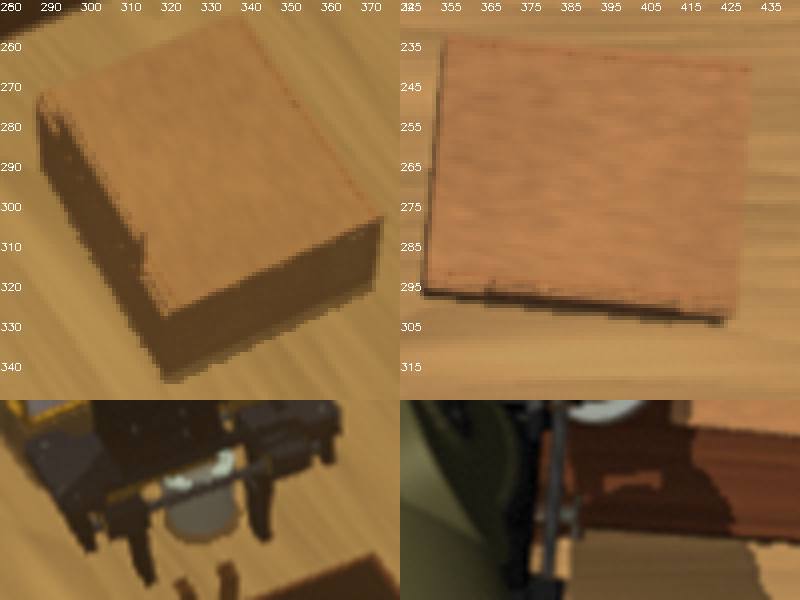

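The lid is shut: the top view shows a full panel with corners (355.5,234.5), (432.5,242), (426,304.5) and (351,297.5). The side view shows the open fingers over the peg's two handles.

To row units: 55 mm is 0.0688, 40 mm is 0.05.

```bash
python3 jog.py '[{"pos":[0.0013, -0.0013, 0.025]}, {"pos":[0.0013, -0.0013, 0.05]}, {"pos":[0.0013, -0.0013, 0.0688]}, {"pos":[0.0013, -0.0013, 0.0688]}]'
python3 - <<'E'
from h import *
np.set_printoptions(precision=1,suppress=True)
t=[plane("top",np.array(q)-.5,73) for q in((355.5,234.5),(432.5,242),(351.2,297.5),(426,304.5))]
s=[plane("side",np.array(q)-.5,73) for q in((339.2,253.5),(375.2,304.2),(290,274.2),(321.2,329.2))]
for n,c in(("top",t),("side",s)):
    print(n,*c);bl,br,fl,fr=c
    print("len",np.linalg.norm(bl-fl),np.linalg.norm(br-fr),"wid",np.linalg.norm(bl-br),np.linalg.norm(fl-fr),"yaw",[np.arctan2(*(v[:2]*[-1,1])) for v in(bl-br,fl-fr)],[np.arctan2(v[1],v[0]) for v in(bl-fl,br-fr)],"hinge",(bl+br)/2,"centre",sum(c)/4)
E
python3 d.py 475.2 213.5 120 1.49
```

```text
clock: 7.42
position: [474.9, 213.2, 119.3]
eef_rot: [-3.141, 0.0, 1.489]
ft_force: [-0.4, 0.3, 0.1]
finger_gap: 74.9
grasp_force: 0.0
top [609.  -57.6  73. ] [ 586.5 -237.6   73. ] [461.5 -42.9  73. ] [ 441.2 -214.    73. ]
len 148.20515616077327 147.15344229204192 wid 181.4388289976882 172.34715126074667 yaw [np.float64(-0.12438492073251727), np.float64(-0.11797406442088652)] [np.float64(-0.09946360753401348), np.float64(-0.16110406657007986)] hinge [ 597.7 -147.6   73. ] centre [ 524.5 -138.    73. ]
side [606.8 -61.8  73. ] [ 587.2 -239.6   73. ] [464.4 -46.3  73. ] [ 439.9 -223.2   73. ]
len 143.24448556542728 148.20879646396247 wid 178.922630901337 178.5594955798409 yaw [np.float64(-0.11011886701269294), np.float64(-0.13792502566151274)] [np.float64(-0.10838120466209432), np.float64(-0.11135529855828435)] hinge [ 597.  -150.7   73. ] centre [ 524.6 -142.7   73. ]
tool delta [ 0.3  0.2 -0.7] turn -0.001 at [474.9 213.2 119.3] [-3.141  0.     1.489] F [-0.4  0.3  0.1] t 7.425 j7 -0.5103848553541551
```

```bash
python3 jog.py '[{}, {}, {}, {}, {}]' 0 20; python3 jog.py '[{}, {}, {}, {}, {}]'
```

```text
clock: 8.05
position: [475.1, 213.3, 119.6]
eef_rot: [-3.142, -0.0, 1.489]
ft_force: [0.1, -1.0, -0.2]
finger_gap: 33.2
grasp_force: 6.2
clock: 8.68
position: [475.2, 213.3, 119.6]
eef_rot: [3.142, -0.0, 1.489]
ft_force: [-0.1, -0.5, -1.4]
finger_gap: 19.7
grasp_force: 20.0
```

Fully open (19.7 mm gap). Lift.

To row units: -120 mm is -0.15, -90 mm is -0.1125.

```bash
python3 jog.py '[{"pos":[0, 0, -0.0125]}, {"pos":[0, 0, -0.0375]}, {"pos":[0, 0, -0.075]}, {"pos":[0, 0, -0.1125]}, {"pos":[0, 0, -0.15]}]'; python3 jog.py '[{"pos":[0, 0, -0.025]}, {"pos":[0, 0, -0.025]}, {"pos":[0, 0, -0.025]}]'
python3 - <<'E'
from h import *
for n in("side","top"): cv2.imwrite(f"pics/{n}3.png",manip.capture(n)[:,:,::-1])
E
python3 d.py 452 -133 260 1.4545
```

```text
clock: 9.3
position: [475.2, 213.3, 241.4]
eef_rot: [3.141, -0.001, 1.489]
ft_force: [0.3, -0.3, -0.8]
finger_gap: 19.4
grasp_force: 20.0
clock: 9.68
position: [474.7, 213.1, 258.9]
eef_rot: [-3.141, 0.0, 1.489]
ft_force: [0.2, 0.7, 0.5]
finger_gap: 19.5
grasp_force: 20.0
tool delta [-346.7    5.9   -1.2] turn 0.034 at [474.5 213.  258.4] [-3.140e+00  1.000e-03  1.489e+00] F [-0.5 -0.1 -1.1] t 9.775 j7 -0.545404448690037
```

To row units: -240 mm is -0.3, -190 mm is -0.2375, 0.034 rad is 0.0433.

```bash
python3 jog.py '[{"pos":[-0.05, 0.0013, 0]}, {"pos":[-0.1125, 0.0025, 0], "twist":0.0127}, {"pos":[-0.175, 0.0038, 0], "twist":0.0255}, {"pos":[-0.2375, 0.005, 0], "twist":0.0382}, {"pos":[-0.3, 0.0063, 0], "twist":0.0433}]'; python3 jog.py '[{"pos":[-0.05, 0.0013, 0]}, {"pos":[-0.0938, 0.0013, 0]}, {"pos":[-0.1213, 0.0013, 0]}, {"pos":[-0.1338, 0.0013, 0]}, {"pos":[-0.1338, 0.0013, 0]}]';python3 jog.py '[{}, {}]'; python3 d.py 452 -133 220 1.4545
python3 - <<'E'
from h import *
for n in("side","top"): cv2.imwrite(f"pics/{n}4.png",manip.capture(n)[:,:,::-1])
s=cv2.imread("pics/side4.png");t=cv2.imread("pics/top4.png")
def z(im,x,y,w,h,f): return cv2.resize(im[y:y+h,x:x+w],None,fx=f,fy=f,interpolation=cv2.INTER_NEAREST)
A=z(s,260,220,100,100,4);B=z(t,345,240,100,100,4)
for im,(x,y) in((A,(260,220)),(B,(345,240))):
    for k in range(0,100,10): cv2.putText(im,str(x+k),(k*4,10),0,.35,(255,255,255));cv2.putText(im,str(y+k),(0,k*4+10),0,.35,(255,255,255))
cv2.imwrite("pics/c4.png",np.hstack([A,B]))
E
```

```text
clock: 10.4
position: [459.7, -27.9, 258.8]
eef_rot: [-3.141, 0.0, 1.455]
ft_force: [0.7, -0.1, 0.5]
finger_gap: 19.4
grasp_force: 20.0
clock: 11.02
position: [448.9, -132.7, 259.2]
eef_rot: [-3.141, -0.0, 1.454]
ft_force: [0.5, 0.1, -0.2]
finger_gap: 19.5
grasp_force: 20.0
clock: 11.28
position: [449.3, -131.7, 259.5]
eef_rot: [-3.141, -0.0, 1.457]
ft_force: [-0.0, -0.4, 0.5]
finger_gap: 20.1
grasp_force: 20.0
tool delta [-1.   2.9 39.5] turn 0.002 at [ 449.3 -131.7  259.5] [-3.141 -0.     1.457] F [-0.  -0.4  0.5] t 11.275 j7 0.03518235096207101
```

View pics/c4.png

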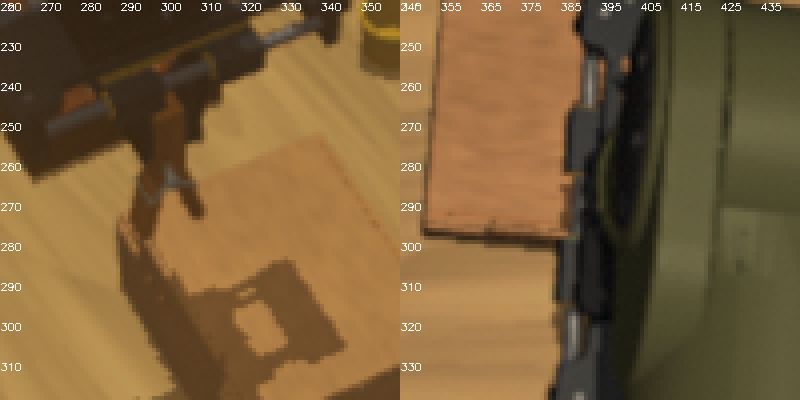

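Side view: the open peg hangs in the fingers. Its -x jaw tip is near (296,281), its +x tip near (309,274) and its coil near (303,265). I'll check these against the predicted projections, and check the tab edge too.

Run:
```python
from h import *
np.set_printoptions(precision=1,suppress=True)
ex=np.array([.9933,-.1157,0]);ey=np.array([.1157,.9933,0]);o=np.array([449.3,-131.7,0])
zz=np.array([0,0,1])
P={"tip-":o-12.5*ex+179.5*zz,"tip+":o+12.5*ex+179.5*zz,"pivot":o+225.5*zz,"h-":o-10*ex+282*zz,"h+":o+10*ex+282*zz}
for k,v in P.items(): print(k,proj("side",v)+.5)
tb=np.array([452,-133,0])
for n in("side","top"):
  for y in(-55,0,55): print(n,y,"tabtop front",proj(n,tb+ey*y-3.2*ex+104*zz)+.5,"tabtop back",proj(n,tb+ey*y+3.2*ex+104*zz)+.5,"base back",proj(n,tb+ey*y+3.2*ex+73*zz)+.5)
s=cv2.imread("pics/side2.png");t=cv2.imread("pics/top2.png")
def z(im,x,y,w,h,f): return cv2.resize(im[y:y+h,x:x+w],None,fx=f,fy=f,interpolation=cv2.INTER_NEAREST)
A=z(s,284,265,50,75,8);B=z(t,347,285,90,25,8)[:, :720]
A=cv2.convertScaleAbs(A,alpha=1.6);B=cv2.convertScaleAbs(B,alpha=1.6)
for im,(x,y),N in((A,(284,265),75),(B,(347,285),90)):
    for k in range(0,N,5): cv2.putText(im,str(x+k),(k*8,10),0,.35,(255,0,0));cv2.putText(im,str(y+k),(0,k*8+10),0,.35,(255,0,0))
im=np.zeros((600,800,3),np.uint8);im[:600,:400]=A[:600,:400];im[:200,410:800]=B[:200,:390];im[210:410,410:800]=B[:200,330:720]
cv2.imwrite("pics/tab.png",im)
```

```text
tip- [297.1 276.2]
tip+ [306.9 272.2]
pivot [301.4 261.8]
h- [296.4 247.2]
h+ [304.8 243.8]
side -55 tabtop front [313.4 310.7] tabtop back [315.9 309.6] base back [316.  316.7]
side 0 tabtop front [303.  293.4] tabtop back [305.4 292.4] base back [305.7 299.6]
side 55 tabtop front [293.1 276.9] tabtop back [295.4 276. ] base back [295.9 283.3]
top -55 tabtop front [416.6 303.5] tabtop back [416.8 300.7] base back [414.5 301.5]
top 0 tabtop front [392.  301.3] tabtop back [392.2 298.4] base back [390.6 299.3]
top 55 tabtop front [367.5 299. ] tabtop back [367.7 296.2] base back [366.8 297.1]
```

View pics/tab.png

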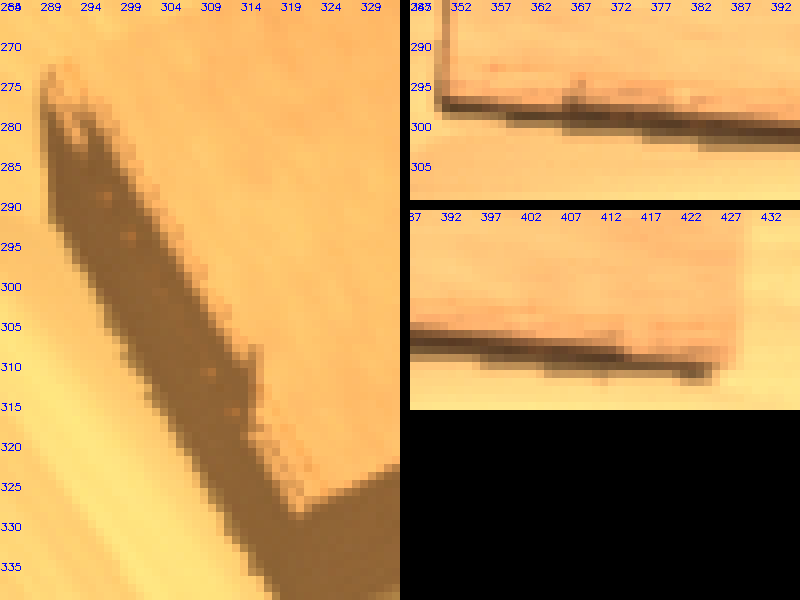

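Tab ends are at side (295.7,278) and (316.6,308), and top (366,…) and (415,…), so the tab middle is about (454,-131). The peg's tips match the prediction to about 1 px. I'll lower to just above the tabs and check.

To row units: 65 mm is 0.0813, 60 mm is 0.075.

```bash
python3 jog.py '[{"pos":[-0.0013, 0.0025, 0.0188]}, {"pos":[-0.0013, 0.005, 0.0375]}, {"pos":[-0.0013, 0.0063, 0.0563]}, {"pos":[-0.0013, 0.0063, 0.075]}, {"pos":[-0.0013, 0.0063, 0.0813]}]';python3 jog.py '[{}, {}, {}]'; python3 d.py 454 -131 167 1.4545
python3 - <<'E'
from h import *
for n in("side","top"): cv2.imwrite(f"pics/{n}5.png",manip.capture(n)[:,:,::-1])
s=cv2.imread("pics/side5.png")
A=cv2.convertScaleAbs(cv2.resize(s[255:325,280:340],None,fx=8,fy=8,interpolation=2),alpha=1.6)
for k in range(0,70,5): cv2.putText(A,str(280+k),(k*8,10),0,.35,(255,0,0));cv2.putText(A,str(255+k),(0,k*8+10),0,.35,(255,0,0))
cv2.imwrite("pics/c5.png",A)
ex=np.array([.9933,-.1157,0]);ey=np.array([.1157,.9933,0]);p=manip.sense()["position"]
for y in(-9,9):
  for x in(-12.5,12.5): print(y,x,proj("side",p+ex*x+ey*y+[0,0,-80])+.5)
E
```

```text
clock: 12.0
position: [453.1, -134.2, 193.1]
eef_rot: [-3.14, 0.0, 1.455]
ft_force: [-0.4, -0.3, -0.4]
finger_gap: 19.8
grasp_force: 20.0
clock: 12.38
position: [454.3, -134.3, 195.1]
eef_rot: [3.14, -0.0, 1.455]
ft_force: [-0.0, 0.7, -0.3]
finger_gap: 20.0
grasp_force: 20.0
tool delta [ 3.3 -0.7 28.1] turn 0.0 at [ 454.3 -134.3  195.1] [ 3.14  -0.     1.455] F [-0.   0.7 -0.3] t 12.375 j7 0.07588578536634785
-9 -12.5 [302.09536434 295.00996654]
-9 12.5 [311.52997417 290.96002018]
9 -12.5 [298.75590971 289.45071696]
9 12.5 [308.13161361 285.46764971]
```

View pics/c5.png

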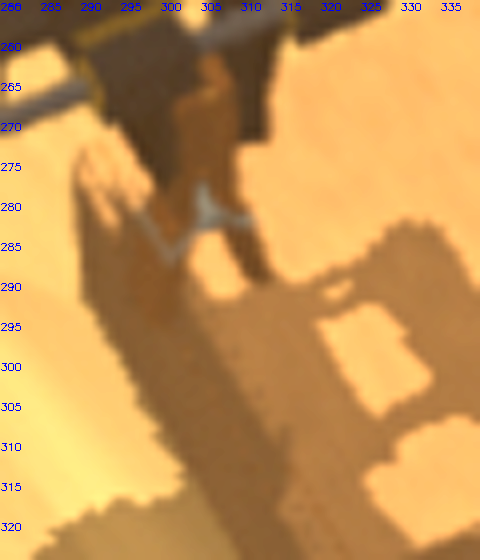

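The predicted tips (302,295) and (311.5,291) match the observed ones, about (300,295) and (311.5,290). The peg straddles the tab line, so I lower it slowly and watch the force.

Units first: shifts go in shares of 0.8 m and turns go in shares of 45 degrees. So 14 mm is 0.0175, 12 mm is 0.015.

```bash
python3 jog.py '[{"pos":[0.0038, 0, 0.005]}, {"pos":[0.0038, 0, 0.01]}, {"pos":[0.0038, 0, 0.015]}, {"pos":[0.0038, 0, 0.0175]}, {"pos":[0.0038, 0, 0.0175]}]'; python3 jog.py '[{"pos":[0, 0, 0.005]}, {"pos":[0, 0, 0.01]}, {"pos":[0, 0, 0.015]}, {"pos":[0, 0, 0.0175]}, {"pos":[0, 0, 0.0175]}]'; python3 jog.py '[{}, {}, {}, {}]'
python3 - <<'E'
from h import *
for n in("side","top"): cv2.imwrite(f"pics/{n}6.png",manip.capture(n)[:,:,::-1])
s=cv2.imread("pics/side6.png")
A=cv2.convertScaleAbs(cv2.resize(s[255:325,280:340],None,fx=8,fy=8,interpolation=2),alpha=2)
for k in range(0,70,5): cv2.putText(A,str(280+k),(k*8,10),0,.35,(255,0,0));cv2.putText(A,str(255+k),(0,k*8+10),0,.35,(255,0,0))
cv2.imwrite("pics/c6.png",A)
ex=np.array([.9933,-.1157,0]);ey=np.array([.1157,.9933,0]);p=manip.sense()["position"]
for y in(-9,9):
  for x in(-12.5,12.5): print(y,x,proj("side",p+ex*x+ey*y+[0,0,-80])+.5)
E
python3 d.py 454 -131 167 1.4545
```

```text
clock: 13.1
position: [454.2, -131.3, 180.4]
eef_rot: [-3.141, 0.0, 1.455]
ft_force: [-0.3, 1.0, -0.3]
finger_gap: 19.8
grasp_force: 20.0
clock: 13.72
position: [454.2, -131.3, 166.4]
eef_rot: [-3.141, 0.0, 1.455]
ft_force: [0.4, 1.1, 0.1]
finger_gap: 19.4
grasp_force: 20.0
clock: 14.22
position: [454.3, -131.3, 166.6]
eef_rot: [3.141, -0.0, 1.455]
ft_force: [-0.0, -0.9, -0.1]
finger_gap: 20.0
grasp_force: 20.0
-9 -12.5 [301.79092003 300.80791328]
-9 12.5 [311.05432294 296.7990601 ]
9 -12.5 [298.51469254 295.3035258 ]
9 12.5 [307.7213858  291.35956498]
tool delta [ 0.2 -0.3 -0.4] turn 0.0 at [ 454.3 -131.3  166.6] [ 3.142 -0.     1.455] F [ 0.2 -0.8 -1.1] t 14.325 j7 0.08839356284291428
```

View pics/c6.png

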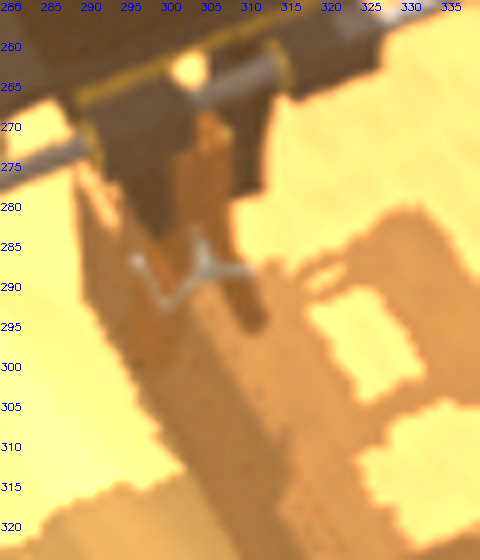

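The side view shows the front jaw at (299,300) in front of the tabs and the rear jaw at (310.5,296) behind them, with card between and no contact force. A small ±3.5 mm probe will confirm the clearance on both sides.

To row units: 3.5 mm is 0.0044, 1.5 mm is 0.0019.

```bash
python3 jog.py '[{"pos":[0, 0.0019, 0]}, {"pos":[0, 0.0044, 0]}, {"pos":[0, 0.0044, 0]}, {"pos":[0, 0.0044, 0]}]'|sed -n '2p;4p'; python3 jog.py '[{"pos":[0, -0.0025, 0]}, {"pos":[0, -0.005, 0]}, {"pos":[0, -0.0088, 0]}, {"pos":[0, -0.0088, 0]}, {"pos":[0, -0.0088, 0]}]'|sed -n '2p;4p'; python3 jog.py '[{"pos":[0, 0.0019, 0]}, {"pos":[0, 0.0044, 0]}, {"pos":[0, 0.0044, 0]}, {"pos":[0, 0.0044, 0]}]'
```

```text
position: [457.8, -131.7, 166.5]
ft_force: [0.4, 0.6, -0.4]
position: [450.8, -130.8, 166.6]
ft_force: [0.6, 0.1, 0.2]
clock: 15.95
position: [454.3, -131.3, 166.5]
eef_rot: [-3.141, 0.0, 1.455]
ft_force: [-0.1, 0.6, -0.6]
finger_gap: 19.4
grasp_force: 20.0
```

No contact within ±3.5 mm on either side, so the peg is centred and clear. I'm handing in.

```bash
python3 jog.py '[{}, {}, {}, {}]'; python3 -c "
from cell import manip
print(manip.hand_in())"
```

```text
clock: 16.45
position: [454.3, -131.3, 166.6]
eef_rot: [3.141, -0.0, 1.455]
ft_force: [0.1, 0.3, -0.1]
finger_gap: 19.9
grasp_force: 20.0
the job is handed in; nothing more can be done
None
```

The carton's lid is shut, and the peg is held squeezed fully open (20 N grip) astride the middle of both tabs, its tips about 17 mm below their top edge and clear of the card by at least 3.5 mm each side; I handed the job in at about 16.5 s, and no verdict came back.

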